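Lay out macro tubes on the light box

ROBOT

A 6-joint arm with a two-finger parallel gripper is mounted at the origin on the work surface. World frame = base frame: x ahead of the robot, y to its left, z up, the work surface at z = 0. Lengths are in m, angles in rad, forces in N, time in s.
With the tool pointing down it reaches from about 0.25 to 0.775 m from the base axis. Payload 4 kg.
Tool frame: the origin (TCP) lies between the finger pads; the fingertips stand 11 mm ahead of it and the grasp point (between the pads) lies 8 mm behind it (robot.tip_extent is the z of the fingertips in the tool frame, in m); z points along the fingers, y is the line along which they close (so a half turn about z gives the same grasp; the last joint's range is limited). The gripper opens to 94 mm and grips with 3 to 60 N. Pads are 16 mm wide; open, the fingers measure 119 mm over their backs; the gripper's body (75 mm by 177 mm) begins 78 mm behind the grasp point.
Start: joints at [1.008, 0.087, 1.371, -0, 1.684, -0.103], TCP at [0.244, 0.493, 0.217] pointing down, gripper open.
Joint ranges: [-3.1, 3.1], [-0.76, 2.03], [0.27, 2.55], [-1.08, 4.22], [0.17, 2.65], [-2.57, 2.57]. Speed limits (rad/s): [2.79, 2.79, 3.14, 3.14, 3.14, 3.14].

INTERFACE

Orientations are given as [roll, pitch, yaw] about the fixed x, y, z axes, in that order (R = Rz(yaw) Ry(pitch) Rx(roll)).
In Python, from bench import robot, imaging gives the robot as it stands.
- The arm moves only by the shell command python3 -m pendant 'ROWS'. ROWS is JSON, a list of rows, each a list of 7 numbers: the shift along the world's x, y, z in cm, then the turn, a rotation vector about the world's x, y, z in degrees, then the opening, from 0 (shut) to 1 (fully open). In form: [[dx, dy, dz, ax, ay, az, jaw], ...]. A call has 1 to 8 rows; each row shifts and turns the commanded pose from where the row before left it; what a row does not reach is not made up. A row lasts 1/10 s, in which the tool goes at most 50 mm and 8.59 degrees, less where a joint would pass 70% of its speed; a pose out of reach is approached as far as the arm can. A call is refused whole if a number of a shift passes 5 or a number of a turn 8.59, either way. A call with a gripper value outside its range is refused whole. The fingers move at their own pace and stop on an object; the grip force is fixed at half the most. Time passes only in rows, so rows that do not move let the fingers close. It gives the time, the measured TCP pose, the force, the opening and the grip force at its end, in the units of the state.
- robot.get_obs(): the state, without advancing time (a new reading comes with each control period).
- imaging.snapshot(name): name is "side" or "top" or "wrist"; returns the picture (480x640x3 uint8, red, green, blue); there is no depth.
- imaging.camera_params(name): a dict with "camera_matrix" (3x3 intrinsics, pixels), "k1" (the pictures are not rectified: a ray, as slopes to the right and down, at radius r is drawn at 1 + k1 r^2 times it, then the intrinsics apply), "R" (3x3) and "t" (3): a world point X has camera coordinates R X + t. Camera axes: x right, y down, z forward; pixel columns grow to the right and rows downward; lengths in m; the calibration is good to about 2 mm. A picture is of the moment at which its call begins: read the wrist's pose just before it. camera_params takes no time and is no camera call; for the wrist camera it gives the pose at the moment of the call.
- robot.close_job(): hands the job in; it is judged then, once.
The state is a dict: "time": time; "joint_positions": joint angles; "qvel": joint speeds; "joint_torque": joint torques, N m; "tool_pos": TCP position; "ee_rot": TCP orientation; "wrist_force": force on the tool from outside, world axes, zero at the start; "wrist_torque": the same for the moment, N m; "width": finger opening in m; "finger_force": force on a finger pad.
Only numpy, scipy, OpenCV 4.12 (cv2) and the standard library are available. Lean on these libraries where they do the work, as an engineer would, in place of code of your own. Each camera call takes 0.05 s, during which the arm holds its last target. There are 200 camera calls.

TASK

First clear the light box: move the white calibration tile and the brass-celled optical flat to the grey felt mat, lying side by side. Then stand every chrome macro tube upright on the light box, sorted by length, the long ones (46 mm) in the blue band and the short ones (28 mm) in the yellow band, and only then flip the light box's toggle switch fully on. Leave the step ring, blower and loupe alone.

Things in the scene. Friction and masses are not known exactly. Their poses are not given: they have to be found in the camera images.
- lightbox: grey light box fixed to the counter, 220 mm (its x) by 340 mm (its y) by 40 mm high; origin under the centre of its underside, z up. Its flat top is 40 mm above the origin. A white opal panel, 200 mm (x) by 240 mm (y), is flush in the top, centred at y = +45 mm; the strip at y = -125 mm carries the toggle switch
- switch (a joint): toggle switch of the light box, rad: 0 is off (leaning to the box's -x), 1.0 is fully on (leaning to the box's +x); light friction, stays where it is left. It may start up to 0.15
- switch_tip (a point): centre of the 26 mm metal ball at the end of the toggle lever; it swings in the box's x-z plane on a radius of 45 mm, 0.5 rad either side of upright, about a pivot at x = 0, y = -125 mm, z = 62 mm in the box's frame; pushing the ball takes about 1.5 N. The black housing below is 70 mm (x) by 50 mm (y), 25 mm high on top of the box
- blue_band: blue band painted on the light box's panel, 60 mm (its x) by 230 mm (its y), for LONG tubes; origin at its centre, on the panel surface, axes parallel to the light box's. The two bands lie side by side 90 mm apart, in either order
- yellow_band: yellow band painted on the light box's panel, same size and axes as the blue one, for SHORT tubes; origin at its centre, on the panel surface
- mat: grey felt mat fixed on the counter, 240 mm (its x) by 140 mm (its y), 3 mm thick; origin under its centre
- tile: white ceramic calibration tile, 120 mm (its x) by 60 mm (its y) by 12 mm thick, about 200 g, lying on the panel across the bands; origin at the centre of its underside, z up
- flat: smoky quartz optical flat in a round brass cell, 56 mm diameter, 16 mm high, about 150 g, lying on the panel; origin at the centre of its underside, z up
- long1: LONG macro tube: ribbed chrome, closed by black caps (solid to the fingers), 40 mm diameter (41 mm over the ribs), 46 mm long, about 110 g, standing on end on the counter; origin at the centre of its underside, z along its axis. The other kind is 28 mm long and otherwise alike. May be absent
- long2: LONG macro tube: ribbed chrome, closed by black caps (solid to the fingers), 40 mm diameter (41 mm over the ribs), 46 mm long, about 110 g, standing on end on the counter; origin at the centre of its underside, z along its axis. The other kind is 28 mm long and otherwise alike. May be absent
- long3: LONG macro tube: ribbed chrome, closed by black caps (solid to the fingers), 40 mm diameter (41 mm over the ribs), 46 mm long, about 110 g, standing on end on the counter; origin at the centre of its underside, z along its axis. The other kind is 28 mm long and otherwise alike. May be absent
- short1: SHORT macro tube: ribbed chrome, closed by black caps (solid to the fingers), 40 mm diameter (41 mm over the ribs), 28 mm long, about 70 g, standing on end on the counter; origin at the centre of its underside, z along its axis. The other kind is 46 mm long and otherwise alike. May be absent
- short2: SHORT macro tube: ribbed chrome, closed by black caps (solid to the fingers), 40 mm diameter (41 mm over the ribs), 28 mm long, about 70 g, standing on end on the counter; origin at the centre of its underside, z along its axis. The other kind is 46 mm long and otherwise alike. May be absent
- short3: SHORT macro tube: ribbed chrome, closed by black caps (solid to the fingers), 40 mm diameter (41 mm over the ribs), 28 mm long, about 70 g, standing on end on the counter; origin at the centre of its underside, z along its axis. The other kind is 46 mm long and otherwise alike. May be absent
- step_ring: black step ring, outside diameter 68 mm, 10 mm high, beyond the light box; not part of the job; origin at the centre of its underside
- blower: black rubber dust blower standing on end, 54 mm across, 90 mm high, beyond the light box; not part of the job; origin at the centre of its underside
- loupe: black eye loupe, 44 mm diameter, 35 mm high, beyond the light box; not part of the job; origin at the centre of its underside

How it is judged:
On the way, in this order (a step that is already met when the one before it is completed fails the run):
1. tile and optical flat lie on the felt mat, released (x of tile in the frame of mat between -0.11 and 0.11 m and y of tile in the frame of mat between -0.06 and 0.06 m and z of each of tile, flat in the frame of mat below 0.008 m and angle between each of tile, flat's own z axis and vertical below 0.1 rad and linear speed of each of tile, flat below 0.02 m/s and contact force between each of tile, flat and the fingers below 0.1 N and x of flat in the frame of mat between -0.11 and 0.11 m and y of flat in the frame of mat between -0.06 and 0.06 m), for 0.2 s.
2. every tube stands in the band for its length, switch still off (x of long1 in the frame of blue_band between -0.018 and 0.018 m and y of long1 in the frame of blue_band between -0.105 and 0.105 m and z of long1 in the frame of blue_band between -0.007 and 0.007 m and angle between each of long1, long2, long3, short1, short2, short3's own z axis and vertical below 0.1 rad and linear speed of each of long1, long2, long3, short1, short2, short3 below 0.02 m/s and contact force between each of long1, long2, long3, short1, short2, short3 and the fingers below 0.1 N and x of long2 in the frame of blue_band between -0.018 and 0.018 m and y of long2 in the frame of blue_band between -0.105 and 0.105 m and z of long2 in the frame of blue_band between -0.007 and 0.007 m and x of long3 in the frame of blue_band between -0.018 and 0.018 m and y of long3 in the frame of blue_band between -0.105 and 0.105 m and z of long3 in the frame of blue_band between -0.007 and 0.007 m and x of short1 in the frame of yellow_band between -0.018 and 0.018 m and y of short1 in the frame of yellow_band between -0.105 and 0.105 m and z of short1 in the frame of yellow_band between -0.007 and 0.007 m and x of short2 in the frame of yellow_band between -0.018 and 0.018 m and y of short2 in the frame of yellow_band between -0.105 and 0.105 m and z of short2 in the frame of yellow_band between -0.007 and 0.007 m and x of short3 in the frame of yellow_band between -0.018 and 0.018 m and y of short3 in the frame of yellow_band between -0.105 and 0.105 m and z of short3 in the frame of yellow_band between -0.007 and 0.007 m and value of joint switch below 0.5 rad), for 0.2 s.
3. the toggle switch is on (value of joint switch above 0.85 rad), for 0.2 s.
At the end, for the whole second after the job is handed in: Tile and flat lie flat on the mat itself, centres 10 mm or more inside its edge; each tube upright on the panel, axis within 18 mm of the centre line of its band (long blue, short yellow) and 105 mm of its middle; switch beyond 0.85 rad; all released and at rest (all of step 1 and x of long1 in the frame of blue_band between -0.018 and 0.018 m and y of long1 in the frame of blue_band between -0.105 and 0.105 m and z of long1 in the frame of blue_band between -0.007 and 0.007 m and angle between each of long1, long2, long3, short1, short2, short3's own z axis and vertical below 0.1 rad and linear speed of each of long1, long2, long3, short1, short2, short3 below 0.02 m/s and contact force between each of long1, long2, long3, short1, short2, short3 and the fingers below 0.1 N and x of long2 in the frame of blue_band between -0.018 and 0.018 m and y of long2 in the frame of blue_band between -0.105 and 0.105 m and z of long2 in the frame of blue_band between -0.007 and 0.007 m and x of long3 in the frame of blue_band between -0.018 and 0.018 m and y of long3 in the frame of blue_band between -0.105 and 0.105 m and z of long3 in the frame of blue_band between -0.007 and 0.007 m and x of short1 in the frame of yellow_band between -0.018 and 0.018 m and y of short1 in the frame of yellow_band between -0.105 and 0.105 m and z of short1 in the frame of yellow_band between -0.007 and 0.007 m and x of short2 in the frame of yellow_band between -0.018 and 0.018 m and y of short2 in the frame of yellow_band between -0.105 and 0.105 m and z of short2 in the frame of yellow_band between -0.007 and 0.007 m and x of short3 in the frame of yellow_band between -0.018 and 0.018 m and y of short3 in the frame of yellow_band between -0.105 and 0.105 m and z of short3 in the frame of yellow_band between -0.007 and 0.007 m and value of joint switch above 0.85 rad); the robot touches nothing.
It fails at once if the step ring is moved more than 20 mm (distance of step_ring from where it was at the start of the episode above 0.02 m).
It fails at once if the blower is moved more than 20 mm (distance of blower from where it was at the start of the episode above 0.02 m).
It fails at once if the loupe is moved more than 20 mm (distance of loupe from where it was at the start of the episode above 0.02 m).
Of long1, long2, long3, short1, short2, short3 only 4 to 6 are there at a start; the rules pass over those that are not, and their reading is None.
At some moment in a run one of long1, long2, long3, short1, short2, short3 may be knocked a few centimetres aside while the robot is not near it.
It also fails if it takes over 210 s, if anything falls off the work surface, if the arm or the gripper's body presses on something with over 40 N, if the wrist force passes 120 N, or if a joint passes its speed limit or range.

## Working session

There is one attempt and no reset: what is moved stays moved. The work goes in short steps, Python scripts to look and compute and a shell command to move; the robot and the scene stay as the last step left them, time stands still between calls to the robot, and variables do not carry over. Pictures are saved under pics/ and viewed, at most 14 in all, crops included, and the job is handed in when it is done.

```bash
mkdir -p pics; ls
cat > h.py <<'E'
import numpy as np, cv2
from bench import robot, imaging
def snap(n,f):
    p=imaging.camera_params(n); im=imaging.snapshot(n)
    cv2.imwrite('pics/'+f+'.png',im[:,:,::-1]); np.savez('pics/'+f+'.npz',**{k:np.array(v) for k,v in p.items()}); return im
def ray(f,u,v):
    p=np.load('pics/'+f+'.npz'); K=p['camera_matrix']; k1=float(p['k1'])
    d=np.array([k1,0,0,0,0.])
    x=cv2.undistortPoints(np.array([[[u,v]]],float),K,d,None,None)[0,0] 
    R=p['R']; c=-R.T@p['t']; return c, R.T@np.array([x[0],x[1],1.])
def at(f,u,v,z):
    c,d=ray(f,u,v); return np.round(c+d*(z-c[2])/d[2],4)
def proj(f,X):
    p=np.load('pics/'+f+'.npz'); 
    return cv2.projectPoints(np.array(X,float).reshape(-1,1,3),cv2.Rodrigues(p['R'])[0],p['t'],p['camera_matrix'],np.array([float(p['k1']),0,0,0,0]))[0][:,0]
E
python3 - <<'E'
from h import *
for n in('top','side'):
    snap(n,n+'0'); p=imaging.camera_params(n); print(n,-np.array(p['R']).T@np.array(p['t']),p['k1'],p['camera_matrix'])
print(robot.get_obs())
E
```

```text
pics
top [ 0.41131432 -0.01845531  1.09871246] 0.038760528004691826 [[532.39765293   0.         319.87348632]
 [  0.         532.39765293 243.81343599]
 [  0.           0.           1.        ]]
side [ 0.5538907  -0.61681692  0.77357409] 0.02285938233724449 [[477.71151742   0.         317.89344832]
 [  0.         477.71151742 244.02260777]
 [  0.           0.           1.        ]]
{'time': 0.1, 'joint_positions': array([ 1.00793393e+00,  8.78916478e-02,  1.37204865e+00, -1.15080306e-05,
        1.68357921e+00, -1.03119280e-01]), 'qvel': array([-0.00172749, -0.00355262, -0.00444986, -0.0002129 , -0.0015101 ,
       -0.00034587]), 'joint_torque': array([ 2.25237891e-03, -3.41253269e+01, -3.03303730e+01,  7.20033422e-02,
        3.04701249e-02, -6.95545918e-05]), 'tool_pos': array([0.24382201, 0.49250274, 0.21544305]), 'ee_rot': array([-3.13967486e+00, -1.86967270e-04,  2.68184808e+00]), 'wrist_force': array([-0.57700331, -0.40912567,  0.15292621]), 'wrist_torque': array([-0.02082778, -0.04058015,  0.00305   ]), 'finger_force': 0.0, 'width': 0.09399446687001196}
```

View pics/top0.png

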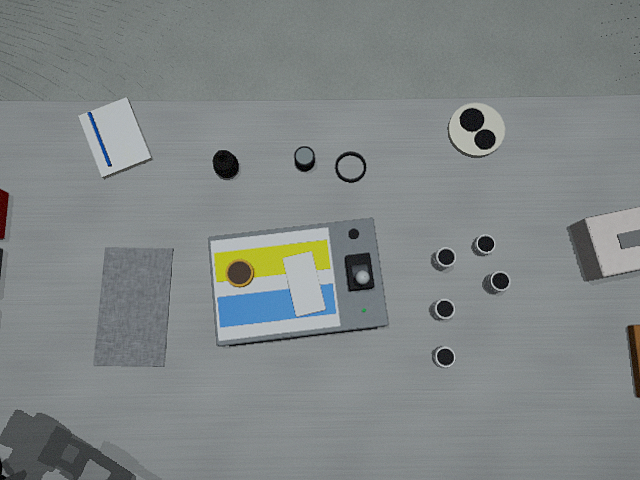

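View pics/side0.png

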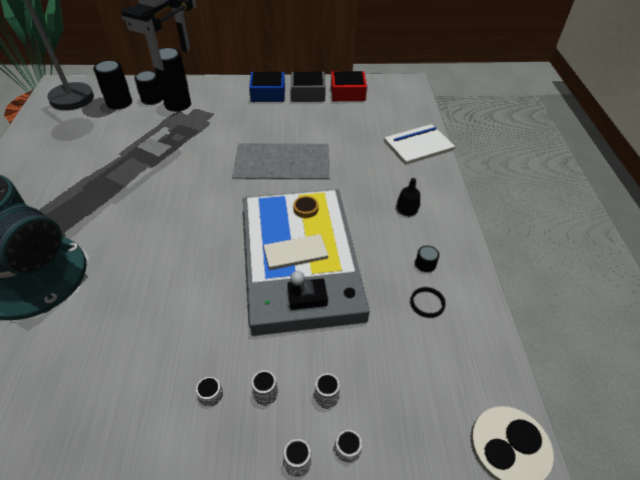

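Top view (up = +x, left = +y): mat at (135,307), flat (240,273), tile (304,284), toggle ball (362,277), and five tubes at (445,258), (484,244), (498,282), (443,309), (445,357). I'll enlarge it to get lengths and centres.

Run:
```python
import cv2,numpy as np
t=cv2.imread('pics/top0.png'); s=cv2.imread('pics/side0.png')
def c(im,x,y,w,h,k):
    return cv2.resize(im[y:y+h,x:x+w],None,fx=k,fy=k,interpolation=cv2.INTER_CUBIC)
cv2.imwrite('pics/c1.png',np.vstack([c(t,425,225,100,150,4)]))
a=c(t,420,228,100,145,4); b=c(s,185,360,190,120,4)
o=np.zeros((600,800,3),np.uint8); 
cv2.imwrite('pics/c1.png',np.hstack([a, np.zeros((580,0,3),np.uint8), cv2.copyMakeBorder(cv2.resize(s[360:480,185:375],(400,253),interpolation=cv2.INTER_CUBIC),0,327,0,0,0)]))
cv2.imwrite('pics/c2.png',c(t,200,212,195,145,4))
```

```text
(no output)
```

View pics/c1.png

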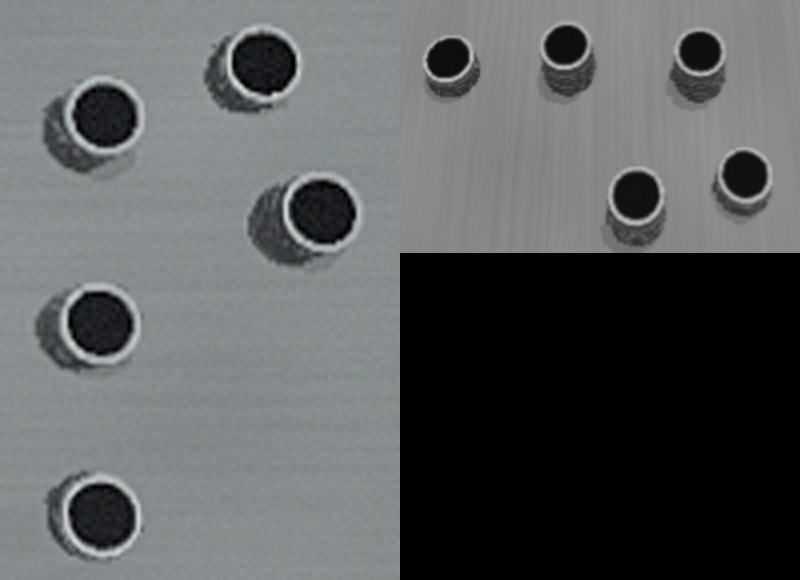

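View pics/c2.png

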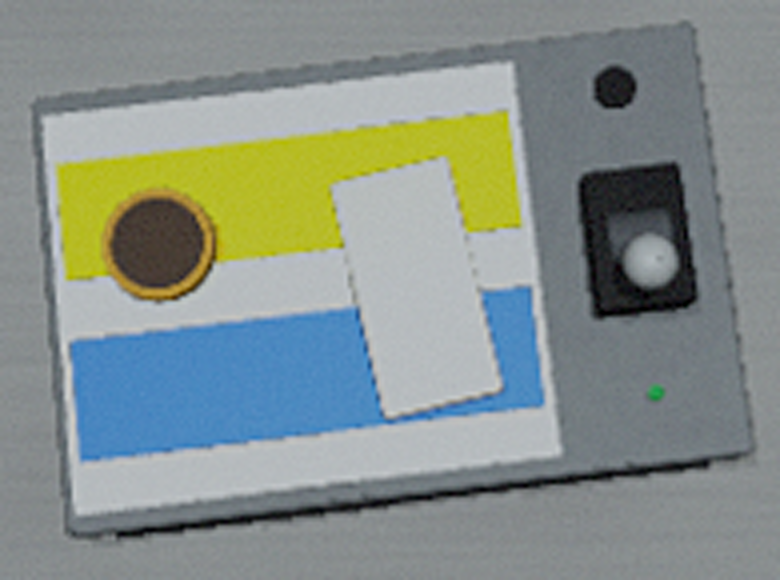

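Three tubes have long visible walls (A, C and D) and two have short ones (B and E). Next I'll triangulate the caps and compute the poses.

```bash
cat >> h.py <<'E'
def caps(f,box):
    x,y,w,h=box; g=cv2.imread('pics/'+f+'.png').max(2)[y:y+h,x:x+w]
    n,l,s,c=cv2.connectedComponentsWithStats((g<45).astype(np.uint8))
    return [(c[i][0]+x,c[i][1]+y,int(s[i][4])) for i in range(1,n) if s[i][4]>60]
E
python3 - <<'E'
from h import *
T=caps('top0',(425,225,95,150)); S=caps('side0',(185,360,190,120))
for u,v,a in T:
    best=None
    for p,q,b in S:
        c1,d1=ray('top0',u,v); c2,d2=ray('side0',p,q)
        A=np.c_[d1,-d2]; s=np.linalg.lstsq(A,c2-c1,rcond=None)[0]
        e=np.linalg.norm(c1+s[0]*d1-c2-s[1]*d2); m=(c1+s[0]*d1+c2+s[1]*d2)/2
        if best is None or e<best[0]: best=(e,m)
    print(np.round([u,v,a],1),np.round(best[0],4),np.round(best[1],4), at('top0',u,v,.046),at('top0',u,v,.028))
def c2(u,v): return 200+(u+.5)/4-.5, 212+(v+.5)/4-.5
def P(pts,z): return np.array([at('top0',*c2(*p),z) for p in pts])
pan=P([(43,115),(515,62),(562,456),(76,514)],.04); box=P([(35,100),(690,24),(748,455),(68,533)],.04)
print('panel',pan[:,:2].tolist(),pan.mean(0)); print('box',box[:,:2].tolist(),box.mean(0))
ye=P([(58,163),(507,111),(521,227),(66,278)],.04); bl=P([(70,340),(531,286),(543,405),(82,460)],.04)
print('yel',ye.mean(0),'blue',bl.mean(0))
for q in(pan,box,ye,bl):
    d=(q[0]+q[3]-q[1]-q[2]); e=q[0]+q[1]-q[2]-q[3]; print('yaw',np.degrees(np.arctan2(d[1],d[0]))-90,np.degrees(np.arctan2(e[1],e[0])),np.hypot(*d[:2])/2,np.hypot(*e[:2])/2)
ti=P([(332,185),(445,156),(501,390),(387,418)],.052); d=ti[0]+ti[1]-ti[2]-ti[3]; print('tile',ti.mean(0),np.degrees(np.arctan2(d[1],d[0])),np.hypot(*d[:2])/2)
print('flat',at('top0',*c2(159,244),.056)); print('ball',at('top0',*c2(651,261),.04+.022+.04))
m=np.array([at('top0',*p,.003) for p in[(105,248),(173,248),(163,366),(94,366)]]); print('mat',m.tolist(),m.mean(0))
for n,p,z in(('blower',(228,160),.05),('loupe',(304,153),.035),('ring',(350,166),.01)): print(n,at('top0',*p,z))
E
```

```text
[485.6 243.5 180. ] 0.0003 [ 0.6151 -0.3572  0.0273] [ 0.6116 -0.3513  0.046 ] [ 0.6151 -0.357   0.028 ]
[445.8 256.6 177. ] 0.0002 [ 0.5859 -0.2708  0.0449] [ 0.5858 -0.2706  0.046 ] [ 0.5888 -0.2749  0.028 ]
[500.4 280.6 193. ] 0.0 [ 0.5367 -0.3755  0.0453] [ 0.5367 -0.3752  0.046 ] [ 0.5388 -0.3813  0.028 ]
[444.5 308.4 188. ] 0.0007 [ 0.4826 -0.2626  0.0448] [ 0.4829 -0.2622  0.046 ] [ 0.4841 -0.2664  0.028 ]
[444.9 356.4 194. ] 0.0012 [ 0.3901 -0.2622  0.0275] [ 0.391  -0.2578  0.046 ] [ 0.3907 -0.2619  0.028 ]
panel [[0.6248, 0.2027], [0.6499, -0.0367], [0.4514, -0.0572], [0.426, 0.1805]] [0.538025 0.072325 0.04    ]
box [[0.6326, 0.2069], [0.6689, -0.1263], [0.451, -0.1485], [0.4169, 0.1842]] [0.54235  0.029075 0.04    ]
yel [0.582825 0.078075 0.04    ] blue [0.493575 0.068225 0.04    ]
yaw 6.042136102660379 6.134343324255466 0.2398826067058635 0.19979400641660908
yaw 6.034982514679115 5.912001836646803 0.3348055293748895 0.21795926798372214
yaw 6.021484834502417 5.7732430522795015 0.2283096690900322 0.059150021132709625
yaw 6.124826233193474 6.052007505719292 0.22915807862696005 0.059280393048629525
tile [0.534475 0.013825 0.052   ] 13.084806522728567 0.11904077032680867
flat [0.5561 0.1403 0.056 ]
ball [ 0.5393 -0.0984  0.102 ]
mat [[0.6182, 0.4282, 0.003], [0.6168, 0.2877, 0.003], [0.3772, 0.2968, 0.003], [0.3793, 0.4332, 0.003]] [0.497875 0.361475 0.003   ]
blower [0.7917 0.169  0.05  ]
loupe [0.8111 0.0125 0.035 ]
ring [ 0.7902 -0.0852  0.01  ]
```

```bash
python3 -m pendant '[[2.4,-4,0,0,0,6.6,1],[2.4,-4,0,0,0,6.6,1],[2.4,-4,0,0,0,6.6,1],[2.4,-4,0,0,0,6.6,1],[2.4,-4,0,0,0,6.6,1],[2.4,-4,0,0,0,6.4,1],[2.4,-4,0,0,0,0,1],[2.4,-4,0,0,0,0,1]]' && python3 -m pendant '[[2.4,-4,0,0,0,0,1],[2.4,-4,0,0,0,0,1],[2.4,-4,0,0,0,0,1],[2.7,-3.9,0,0,0,0,1],[0,0,-2,0,0,0,1],[0,0,0,0,0,0,1],[0,0,0,0,0,0,1]]'
python3 -c "
from h import *
o=robot.get_obs(); print(o['ee_rot'],o['joint_positions']); snap('wrist','w0')"
```

```text
time: 0.9
tool_pos: [0.4365, 0.1711, 0.2161]
ee_rot: [3.141, -0.0, -2.914]
wrist_force: [0.5, -0.3, 0.5]
width: 0.0943
finger_force: 0.0
time: 1.6
tool_pos: [0.5343, 0.0142, 0.1957]
ee_rot: [3.141, -0.002, -2.914]
wrist_force: [0.7, 0.3, -0.0]
width: 0.0939
finger_force: 0.0
[ 3.14051371e+00 -2.28200380e-03 -2.91354325e+00] [-7.97930668e-02  5.95998772e-02  1.44113028e+00  3.37661497e-04
  1.64336414e+00 -1.87861350e+00]
```

View pics/w0.png

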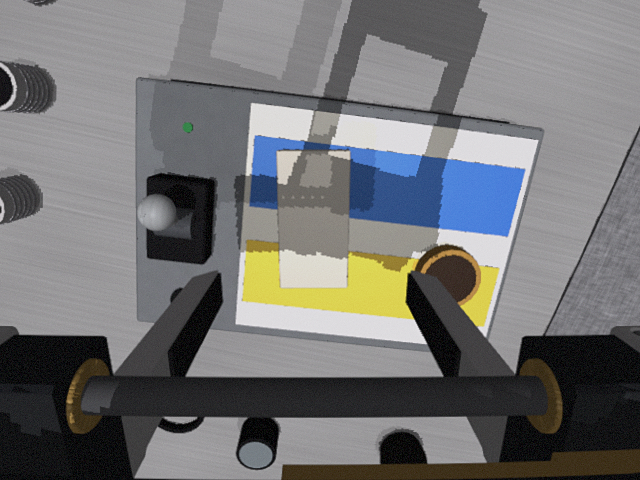

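The wrist view shows the tile's edges parallel to the fingers and centred between them (tile centre ≈(313,218)). I'll go down and grip it.

```bash
python3 -m pendant '[[0,0,-4,0,0,0,1],[0,0,-4,0,0,0,1],[0,0,-4,0,0,0,1],[0,0,-1.6,0,0,0,1],[0,0,-0.5,0,0,0,1],[0,0,0,0,0,0,1],[0,0,0,0,0,0,0],[0,0,0,0,0,0,0]]' && python3 -m pendant '[[0,0,0,0,0,0,0],[0,0,0,0,0,0,0],[0,0,0,0,0,0,0],[0,0,0,0,0,0,0],[0,0,0,0,0,0,0]]'
```

```text
time: 2.45
tool_pos: [0.5365, 0.014, 0.0577]
ee_rot: [-3.14, 0.004, -2.913]
wrist_force: [0.0, 0.2, -0.4]
width: 0.0815
finger_force: 0.0
time: 2.95
tool_pos: [0.5354, 0.0138, 0.056]
ee_rot: [-3.141, 0.001, -2.914]
wrist_force: [-0.3, -0.6, 2.2]
width: 0.0599
finger_force: 30.0
```

```bash
python3 -m pendant '[[0,0,2,0,0,0,0],[0,0,3,0,0,0,0],[0,0,3,0,0,0,0],[-0.9,3.5,0,0,0,-3.5,0],[-0.9,3.5,0,0,0,-3.5,0],[-0.9,3.5,0,0,0,-3.5,0],[-0.9,3.5,0,0,0,-3.5,0],[-0.9,3.5,0,0,0,0,0]]' && python3 -m pendant '[[-0.9,3.5,0,0,0,0,0],[-0.9,3.5,0,0,0,0,0],[-0.9,3.5,0,0,0,0,0],[-0.8,3.5,0,0,0,0,0],[-0.7,3.5,0,0,0,0,0],[0,0,-3,0,0,0,0],[0,0,-3,0,0,0,0],[0,0,-3,0,0,0,0]]' && python3 -m pendant '[[0,0,-1,0,0,0,0],[0,0,0,0,0,0,0],[0,0,0,0,0,0,0]]'
```

```text
time: 3.75
tool_pos: [0.489, 0.19, 0.1345]
ee_rot: [-3.141, -0.002, 3.124]
wrist_force: [1.1, 0.5, -1.4]
width: 0.0594
finger_force: 30.0
time: 4.55
tool_pos: [0.4473, 0.364, 0.0435]
ee_rot: [-3.141, -0.001, 3.126]
wrist_force: [-0.0, -0.2, -2.3]
width: 0.0597
finger_force: 30.0
time: 4.85
tool_pos: [0.4488, 0.3642, 0.0365]
ee_rot: [3.141, 0.001, 3.125]
wrist_force: [0.5, -0.2, -0.9]
width: 0.0596
finger_force: 30.0
```

```bash
python3 -m pendant '[[0,0,-1,0,0,0,0],[0,0,-0.4,0,0,0,0],[0,0,-0.2,0,0,0,0],[0,0,0,0,0,0,0],[0,0,0,0,0,0,0]]' && python3 -m pendant '[[0,0,0,0,0,0,1],[0,0,0,0,0,0,1],[0,0,0,0,0,0,1],[0,0,0,0,0,0,1],[0,0,3,0,0,0,1],[0,0,4,0,0,0,1],[0,0,4,0,0,0,1]]' && python3 -m pendant '[[2.2,-4.5,0,0,0,0,1],[2.2,-4.5,0,0,0,0,1],[2.2,-4.5,0,0,0,0,1],[2.2,-4.5,0,0,0,0,1],[2,-4.4,0,0,0,0,1],[0,0,0,0,0,0,1],[0,0,0,0,0,0,1]]'
```

```text
time: 5.35
tool_pos: [0.4482, 0.364, 0.0198]
ee_rot: [3.141, 0.0, 3.125]
wrist_force: [0.6, 0.1, -2.1]
width: 0.0594
finger_force: 30.0
time: 6.05
tool_pos: [0.4476, 0.3636, 0.1301]
ee_rot: [-3.141, -0.001, 3.125]
wrist_force: [0.4, 0.4, -0.1]
width: 0.0944
finger_force: 0.0
time: 6.75
tool_pos: [0.5562, 0.1393, 0.1295]
ee_rot: [3.141, -0.0, 3.122]
wrist_force: [0.3, 0.9, 0.4]
width: 0.0936
finger_force: 0.0
```

```bash
python3 -m pendant '[[0,0.1,-3,0,0,0,1],[0,0,-3,0,0,0,1],[0,0,-1.5,0,0,0,1],[0,0,0,0,0,0,1],[0,0,0,0,0,0,0],[0,0,0,0,0,0,0],[0,0,0,0,0,0,0],[0,0,0,0,0,0,0]]' && python3 -m pendant '[[0,0,0,0,0,0,0],[0,0,0,0,0,0,0],[0,0,0,0,0,0,0],[0,0,2,0,0,0,0],[0,0,3,0,0,0,0],[0.4,3.6,0,0,0,0,0],[0.4,3.6,0,0,0,0,0],[0.3,3.7,0,0,0,0,0]]' && python3 -m pendant '[[0.3,3.7,0,0,0,0,0],[0.3,3.7,0,0,0,0,0],[0,3.7,0,0,0,0,0],[0,0,-3,0,0,0,0],[0,0,-3,0,0,0,0],[0,0,0,0,0,0,0],[0,0,0,0,0,0,0]]'
```

```text
time: 7.55
tool_pos: [0.5562, 0.1414, 0.055]
ee_rot: [3.141, 0.001, 3.125]
wrist_force: [1.3, 0.1, -0.0]
width: 0.0655
finger_force: 0.0
time: 8.35
tool_pos: [0.567, 0.2508, 0.1042]
ee_rot: [-3.141, -0.0, 3.124]
wrist_force: [0.2, 0.3, -2.2]
width: 0.0553
finger_force: 30.0
time: 9.05
tool_pos: [0.5722, 0.3607, 0.0432]
ee_rot: [-3.14, -0.003, 3.125]
wrist_force: [-0.0, -0.2, -1.9]
width: 0.0555
finger_force: 30.0
```

```bash
python3 -m pendant '[[0,0,-1.5,0,0,0,0],[0,0,-0.6,0,0,0,0],[0,0,-0.3,0,0,0,0],[0,0,0,0,0,0,0],[0,0,0,0,0,0,0]]' && python3 -m pendant '[[0,0,0,0,0,0,1],[0,0,0,0,0,0,1],[0,0,0,0,0,0,1],[0,0,0,0,0,0,1],[0,0,3,0,0,0,1],[0,0,4,0,0,0,1],[0,0,4,0,0,0,1],[0,0,4,0,0,0,1]]' && python3 -m pendant '[[-1,-3,0,0,0,-8.3,1],[-1,-4,0,0,0,-8.3,1],[-1,-4,0,0,0,-8.3,1],[-1,-4,0,0,0,-8.3,1],[-1,-4,0,0,0,-8.3,1],[-1,-4,0,0,0,-8.3,1],[-1,-4,0,0,0,-8.3,1],[-1,-4,0,0,0,-8.3,0.65]]'
cat >> h.py <<'E'
def look(f):
    snap('top','t'+f); snap('side','s'+f)
    T=caps('t'+f,(405,215,135,190)); S=caps('s'+f,(165,350,260,130))
    for u,v,a in T:
        best=(9,0)
        for p,q,b in S:
            c1,d1=ray('t'+f,u,v); c2,d2=ray('s'+f,p,q)
            s=np.linalg.lstsq(np.c_[d1,-d2],c2-c1,rcond=None)[0]
            e=np.linalg.norm(c1+s[0]*d1-c2-s[1]*d2); m=(c1+s[0]*d1+c2+s[1]*d2)/2
            if e<best[0]: best=(e,m)
        print(a,np.round(best[0],4),np.round(best[1],4))
E
python3 -c "
from h import *
look('1')"
```

```text
time: 9.55
tool_pos: [0.5732, 0.3612, 0.021]
ee_rot: [3.141, 0.001, 3.125]
wrist_force: [0.4, -0.6, -1.3]
width: 0.0552
finger_force: 30.0
time: 10.35
tool_pos: [0.5727, 0.3611, 0.1721]
ee_rot: [3.141, 0.0, 3.125]
wrist_force: [0.3, 0.4, 0.2]
width: 0.0942
finger_force: 0.0
time: 11.15
tool_pos: [0.4923, 0.0498, 0.1709]
ee_rot: [3.141, 0.001, 1.961]
wrist_force: [1.1, 0.4, 0.8]
width: 0.0892
finger_force: 0.0
178 0.0002 [ 0.6151 -0.3573  0.027 ]
170 0.0002 [ 0.5858 -0.2709  0.0451]
192 0.0001 [ 0.5366 -0.3754  0.0453]
172 0.0007 [ 0.4827 -0.2626  0.0447]
186 0.0174 [ 0.4061 -0.2648  0.013 ]
```

View pics/t1.png

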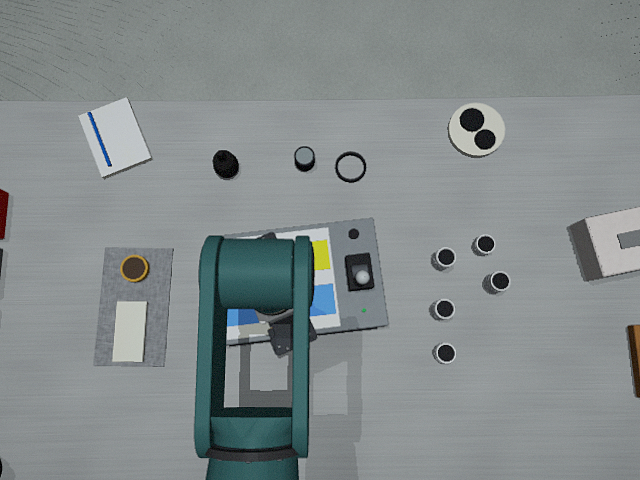

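Tile and flat lie side by side on the mat at (130,331) and (134,268). Next is tube D, a long one.

```bash
python3 -m pendant '[[-0.1,-4,0,0,0,-8.2,0.65],[-0.1,-4,0,0,0,-8.2,0.65],[-0.1,-4,0,0,0,0,0.65],[-0.1,-4,0,0,0,0,0.65],[-0.1,-4,0,0,0,0,0.65],[-0.1,-4,0,0,0,0,0.65],[-0.1,-4,0,0,0,0,0.65],[-0.3,-3.2,0,0,0,0,0.65]]' && python3 -m pendant '[[0,0,-4,0,0,0,0.65],[0,0,-4,0,0,0,0.65],[0,0,0,0,0,0,0.65],[0,0,0,0,0,0,0.65]]'
python3 -c "
from h import *
look('2')"
```

```text
time: 12.05
tool_pos: [0.4834, -0.2624, 0.1706]
ee_rot: [3.141, 0.0, 1.681]
wrist_force: [0.1, -0.6, 0.2]
width: 0.061
finger_force: 0.0
time: 12.45
tool_pos: [0.4831, -0.2601, 0.0905]
ee_rot: [-3.141, -0.001, 1.681]
wrist_force: [0.2, -0.2, 0.1]
width: 0.0614
finger_force: 0.0
1859 0.0057 [ 0.4856 -0.2642  0.049 ]
2207 0.0194 [ 0.4085 -0.3116  0.229 ]
639 0.0147 [ 0.4311 -0.2767  0.1569]
89 0.0495 [ 0.3447 -0.2031  0.0337]
```

```bash
python3 -m pendant '[[0,-0.2,-4,0,0,0,0.65],[0,0,-2.8,0,0,0,0.65],[0,0,0,0,0,0,0.65],[0,0,0,0,0,0,0],[0,0,0,0,0,0,0],[0,0,0,0,0,0,0],[0,0,0,0,0,0,0]]' && python3 -m pendant '[[0,0,3,0,0,0,0],[0,0,4,0,0,0,0],[0,0,4,0,0,0,0],[0,0,4.5,0,0,0,0],[0,4,0,0,0,0,0],[0,4,0,0,0,0,0],[0,4,0,0,0,0,0],[0,4,0,0,0,0,0]]' && python3 -m pendant '[[0.2,4,0,0,0,0,0],[0,4,0,0,0,0,0],[0,4,0,0,0,0,0],[0,4,0,0,0,0,0],[0,4,0,0,0,0,0],[0,4.4,0,0,0,0,0],[0,0,-4,0,0,0,0],[0,0,-4,0,0,0,0]]' && python3 -m pendant '[[0,0,-2,0,0,0,0],[0,0,0,0,0,0,0],[0,0,0,0,0,0,0]]'
```

```text
time: 13.25
tool_pos: [0.4831, -0.2629, 0.0233]
ee_rot: [3.141, 0.0, 1.68]
wrist_force: [-0.7, -0.4, 4.4]
width: 0.0394
finger_force: 30.0
time: 14.05
tool_pos: [0.4822, -0.1013, 0.1767]
ee_rot: [-3.14, -0.001, 1.679]
wrist_force: [1.0, 1.4, -0.9]
width: 0.0395
finger_force: 30.0
time: 14.85
tool_pos: [0.4854, 0.143, 0.0973]
ee_rot: [3.139, -0.0, 1.683]
wrist_force: [0.1, -0.6, -1.4]
width: 0.039
finger_force: 30.0
time: 15.15
tool_pos: [0.4847, 0.1411, 0.0773]
ee_rot: [-3.141, 0.0, 1.68]
wrist_force: [0.8, -0.9, -0.9]
width: 0.0395
finger_force: 30.0
```

```bash
python3 -m pendant '[[0,0,-1,0,0,0,0],[0,0,-0.4,0,0,0,0],[0,0,0,0,0,0,0],[0,0,0,0,0,0,0]]' && python3 -m pendant '[[0,0,0,0,0,0,0.65],[0,0,0,0,0,0,0.65],[0,0,0,0,0,0,0.65],[0,0,3,0,0,0,0.65],[0,0,4,0,0,0,0.65],[0,0,4.5,0,0,0,0.65],[0,0,0,0,0,0,0.65]]'
python3 -c "
from h import *
look('3'); print(robot.get_obs()['tool_pos'])"
```

```text
time: 15.55
tool_pos: [0.4852, 0.1412, 0.064]
ee_rot: [3.141, -0.0, 1.68]
wrist_force: [0.6, -0.4, -0.6]
width: 0.0394
finger_force: 30.0
time: 16.25
tool_pos: [0.4888, 0.142, 0.1866]
ee_rot: [3.127, -0.001, 1.68]
wrist_force: [0.8, -0.2, -0.0]
width: 0.061
finger_force: 0.0
177 0.0003 [ 0.6152 -0.3573  0.0271]
173 0.0003 [ 0.5859 -0.2707  0.0447]
192 0.0002 [ 0.5367 -0.3755  0.0454]
175 0.0009 [ 0.4283 -0.2734  0.0272]
[0.48583297 0.14141713 0.18024825]
```

E has been knocked over to (0.428, -0.273). Now for A, also long.

```bash
python3 -m pendant '[[1,-4,0,0,0,0,0.65],[1,-4,0,0,0,0,0.65],[1,-4,0,0,0,0,0.65],[1,-4,0,0,0,0,0.65],[1,-4,0,0,0,0,0.65],[1,-4,0,0,0,0,0.65],[1,-4,0,0,0,0,0.65],[1,-4,0,0,0,0,0.65]]' && python3 -m pendant '[[1,-4,0,0,0,0,0.65],[1,-4,0,0,0,0,0.65],[0,-1.2,0,0,0,0,0.65],[0,0,-4,0,0,0,0.65],[0,0,-4,0,0,0,0.65],[0,0,0,0,0,0,0.65],[0,0,0,0,0,0,0.65]]'
```

```text
time: 17.15
tool_pos: [0.564, -0.1801, 0.1759]
ee_rot: [-3.138, -0.002, 1.68]
wrist_force: [0.4, 0.6, -0.2]
width: 0.0614
finger_force: 0.0
time: 17.85
tool_pos: [0.5839, -0.2695, 0.097]
ee_rot: [-3.138, -0.003, 1.681]
wrist_force: [0.2, 0.2, 0.9]
width: 0.0611
finger_force: 0.0
```

```bash
python3 -m pendant '[[0.1,-0.1,-4,0,0,0,0.65],[0,0,-3.5,0,0,0,0.65],[0,0,0,0,0,0,0.65],[0,0,0,0,0,0,0],[0,0,0,0,0,0,0],[0,0,0,0,0,0,0],[0,0,0,0,0,0,0]]' && python3 -m pendant '[[0,0,3,0,0,0,0],[0,0,4,0,0,0,0],[0,0,4,0,0,0,0],[0,0,4.5,0,0,0,0],[-1,4,0,0,0,0,0],[-1,4,0,0,0,0,0],[-1,4,0,0,0,0,0],[-1,4,0,0,0,0,0]]' && python3 -m pendant '[[-1,4,0,0,0,0,0],[-1,4,0,0,0,0,0],[-1,4,0,0,0,0,0],[-1.2,4,0,0,0,0,0],[-1,1.9,0,0,0,0,0],[0,0,-4,0,0,0,0],[0,0,-4,0,0,0,0],[0,0,-2,0,0,0,0]]' && python3 -m pendant '[[0,0,0,0,0,0,0],[0,0,0,0,0,0,0],[0,0,0,0,0,0,0]]'
```

```text
time: 18.55
tool_pos: [0.5875, -0.2728, 0.027]
ee_rot: [3.137, 0.003, 1.68]
wrist_force: [-0.7, 0.8, 5.9]
width: 0.0393
finger_force: 30.0
time: 19.35
tool_pos: [0.5455, -0.1104, 0.1792]
ee_rot: [3.14, 0.0, 1.679]
wrist_force: [0.8, 0.6, -0.3]
width: 0.0395
finger_force: 30.0
time: 20.15
tool_pos: [0.4917, 0.0676, 0.0756]
ee_rot: [-3.138, -0.0, 1.681]
wrist_force: [-0.6, -0.1, -1.9]
width: 0.0394
finger_force: 30.0
time: 20.45
tool_pos: [0.4956, 0.0672, 0.0809]
ee_rot: [3.137, 0.0, 1.68]
wrist_force: [0.4, -0.1, -1.9]
width: 0.0398
finger_force: 30.0
```

```bash
python3 -m pendant '[[0,0,-1,0,0,0,0],[0,0,-0.4,0,0,0,0],[0,0,0,0,0,0,0],[0,0,0,0,0,0,0]]'; python3 -m pendant '[[0,0,-0.1,0,0,0,0],[0,0,0,0,0,0,0]]'
```

```text
time: 20.85
tool_pos: [0.495, 0.0671, 0.0666]
ee_rot: [3.139, 0.0, 1.68]
wrist_force: [-1.8, -0.9, 6.9]
width: 0.0395
finger_force: 30.0
time: 21.05
tool_pos: [0.495, 0.0671, 0.0666]
ee_rot: [3.139, 0.0, 1.68]
wrist_force: [-3.6, -0.3, 10.7]
width: 0.0397
finger_force: 30.0
```

```bash
python3 -m pendant '[[0,0,0,0,0,0,0.65],[0,0,0,0,0,0,0.65],[0,0,0,0,0,0,0.65],[0,0,3,0,0,0,0.65],[0,0,4,0,0,0,0.65],[0,0,4.5,0,0,0,0.65],[0.4,-4,0,0,0,0,0.65],[0.4,-4,0,0,0,0,0.65]]' && python3 -m pendant '[[0.4,-4,0,0,0,0,0.65],[0.4,-4,0,0,0,0,0.65],[0.4,-4,0,0,0,0,0.65],[0.4,-4,0,0,0,0,0.65],[0.4,-4,0,0,0,0,0.65],[0.4,-4,0,0,0,0,0.65],[0.4,-4,0,0,0,0,0.65],[0.4,-4,0,0,0,0,0.65]]' && python3 -m pendant '[[0.2,-4.2,0,0,0,0,0.65],[0,0,-4,0,0,0,0.65],[0,0,-4,0,0,0,0.65],[0,0,0,0,0,0,0.65],[0,0,0,0,0,0,0.65],[0,0,0,0,0,0,0.65]]'
```

```text
time: 21.85
tool_pos: [0.5031, -0.013, 0.1806]
ee_rot: [3.137, 0.001, 1.683]
wrist_force: [0.6, 0.0, -0.8]
width: 0.0613
finger_force: 0.0
time: 22.65
tool_pos: [0.5338, -0.3344, 0.1777]
ee_rot: [-3.141, -0.001, 1.68]
wrist_force: [-0.4, 0.4, -0.3]
width: 0.0614
finger_force: 0.0
time: 23.25
tool_pos: [0.5372, -0.3755, 0.1014]
ee_rot: [3.138, 0.003, 1.68]
wrist_force: [0.7, -0.2, -0.1]
width: 0.0611
finger_force: 0.0
```

```bash
python3 -m pendant '[[0,0,-4,0,0,0,0.65],[0,0,-3.7,0,0,0,0.65],[0,0,0,0,0,0,0.65],[0,0,0,0,0,0,0],[0,0,0,0,0,0,0],[0,0,0,0,0,0,0],[0,0,0,0,0,0,0]]' && python3 -m pendant '[[0,0,3,0,0,0,0],[0,0,4,0,0,0,0],[0,0,4,0,0,0,0],[0,0,4.5,0,0,0,0],[-0.4,4,0,0,0,0,0],[-0.4,4,0,0,0,0,0],[-0.4,4,0,0,0,0,0],[-0.4,4,0,0,0,0,0]]' && python3 -m pendant '[[-0.4,4,0,0,0,0,0],[-0.4,4,0,0,0,0,0],[-0.4,4,0,0,0,0,0],[-0.4,4,0,0,0,0,0],[-0.4,4.9,0,0,0,0,0],[0,0,-4,0,0,0,0],[0,0,-4,0,0,0,0],[0,0,-2,0,0,0,0]]' && python3 -m pendant '[[0,0,0,0,0,0,0],[0,0,0,0,0,0,0],[0,0,-1,0,0,0,0],[0,0,0,0,0,0,0],[0,0,0,0,0,0,0]]'
```

```text
time: 23.95
tool_pos: [0.5375, -0.3762, 0.0251]
ee_rot: [3.138, 0.004, 1.68]
wrist_force: [-0.7, -0.0, 6.7]
width: 0.0395
finger_force: 30.0
time: 24.75
tool_pos: [0.5196, -0.2134, 0.1771]
ee_rot: [3.141, 0.0, 1.679]
wrist_force: [1.1, 0.5, -1.4]
width: 0.0394
finger_force: 30.0
time: 25.55
tool_pos: [0.4978, -0.0047, 0.0735]
ee_rot: [-3.137, -0.001, 1.682]
wrist_force: [-1.2, 0.1, -0.7]
width: 0.0398
finger_force: 30.0
time: 26.05
tool_pos: [0.5004, -0.006, 0.0672]
ee_rot: [3.14, 0.0, 1.68]
wrist_force: [-0.2, -0.2, -0.7]
width: 0.0394
finger_force: 30.0
```

```bash
python3 -m pendant '[[0,0,-0.2,0,0,0,0],[0,0,-0.2,0,0,0,0],[0,0,0,0,0,0,0]]' && python3 -m pendant '[[0,0,0,0,0,0,0.65],[0,0,0,0,0,0,0.65],[0,0,0,0,0,0,0.65],[0,0,3,0,0,0,0.65],[0,0,4,0,0,0,0.65],[0,0,4.5,0,0,0,0.65],[1,4,0,0,0,0,0.65],[0,2,0,0,0,0,0.65]]'
python3 -c "
from h import *
look('4'); print(robot.get_obs()['tool_pos'])"
```

```text
time: 26.35
tool_pos: [0.5007, -0.0059, 0.0651]
ee_rot: [3.139, 0.001, 1.68]
wrist_force: [-3.9, 0.2, 8.3]
width: 0.0396
finger_force: 30.0
time: 27.15
tool_pos: [0.5117, 0.0556, 0.1797]
ee_rot: [3.137, -0.001, 1.68]
wrist_force: [-0.1, 0.0, 0.2]
width: 0.0612
finger_force: 0.0
175 0.0003 [ 0.6151 -0.3573  0.0269]
184 0.0008 [ 0.4282 -0.2733  0.0269]
[0.51004671 0.05616428 0.17761694]
```

View pics/s4.png

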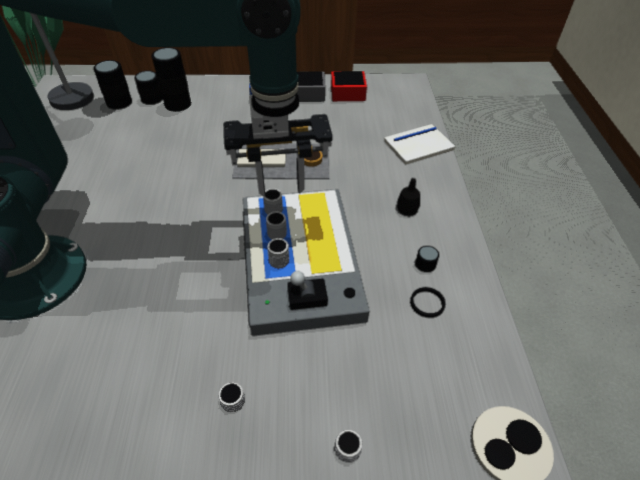

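Three long tubes stand on the blue band at (272,197), (276,220) and (278,247). B and E remain. I'll fetch B.

```bash
python3 -m pendant '[[1,-4,0,0,0,0,0.65],[1,-4,0,0,0,0,0.65],[1,-4,0,0,0,0,0.65],[1,-4,0,0,0,0,0.65],[1,-4,0,0,0,0,0.65],[1,-4,0,0,0,0,0.65],[1,-4,0,0,0,0,0.65],[1,-4,0,0,0,0,0.65]]' && python3 -m pendant '[[1,-4,0,0,0,0,0.65],[1,-4,0,0,0,0,0.65],[0.5,-1.3,0,0,0,0,0.65],[0,0,-4,0,0,0,0.65],[0,0,-4,0,0,0,0.65],[0,0,0,0,0,0,0.65],[0,0,0,0,0,0,0.65],[0,0,0,0,0,0,0.65]]'
```

```text
time: 28.05
tool_pos: [0.5893, -0.2684, 0.1766]
ee_rot: [-3.14, -0.0, 1.679]
wrist_force: [1.0, 0.3, -0.7]
width: 0.061
finger_force: 0.0
time: 28.85
tool_pos: [0.6159, -0.3598, 0.1005]
ee_rot: [3.138, 0.003, 1.68]
wrist_force: [-0.1, -0.3, 0.9]
width: 0.061
finger_force: 0.0
```

```bash
python3 -m pendant '[[0,0.2,-4,0,0,0,0.65],[0,0,-3.9,0,0,0,0.65],[0,0,-0.4,0,0,0,0.65],[0,0,0,0,0,0,0.65],[0,0,0,0,0,0,0],[0,0,0,0,0,0,0],[0,0,0,0,0,0,0],[0,0,0,0,0,0,0]]' && python3 -m pendant '[[0,0,3,0,0,0,0],[0,0,4,0,0,0,0],[0,0,4,0,0,0,0],[0,0,4.5,0,0,0,0],[-0.3,4,0,0,0,0,0],[-0.3,4,0,0,0,0,0],[-0.3,4,0,0,0,0,0],[-0.3,4,0,0,0,0,0]]' && python3 -m pendant '[[-0.3,4,0,0,0,0,0],[-0.3,4,0,0,0,0,0],[-0.3,4,0,0,0,0,0],[-0.3,4,0,0,0,0,0],[-0.3,4,0,0,0,0,0],[-0.3,4,0,0,0,0,0],[-0.4,4,0,0,0,0,0],[-0.4,4.5,0,0,0,0,0]]' && python3 -m pendant '[[0,0,-4,0,0,0,0],[0,0,-4,0,0,0,0],[0,0,-2.5,0,0,0,0],[0,0,0,0,0,0,0],[0,0,0,0,0,0,0],[0,0,0,0,0,0,0]]'
```

```text
time: 29.65
tool_pos: [0.616, -0.3576, 0.0171]
ee_rot: [3.139, 0.003, 1.68]
wrist_force: [-0.2, 0.1, 5.2]
width: 0.0394
finger_force: 30.0
time: 30.45
tool_pos: [0.6025, -0.1953, 0.1695]
ee_rot: [3.141, -0.0, 1.679]
wrist_force: [0.7, 0.4, -0.2]
width: 0.0395
finger_force: 30.0
time: 31.25
tool_pos: [0.5765, 0.1294, 0.1695]
ee_rot: [3.141, 0.0, 1.679]
wrist_force: [0.9, 0.7, -1.3]
width: 0.0399
finger_force: 30.0
time: 31.85
tool_pos: [0.5784, 0.1282, 0.0669]
ee_rot: [3.138, -0.0, 1.68]
wrist_force: [0.1, -0.0, -0.1]
width: 0.0395
finger_force: 30.0
```

```bash
python3 -m pendant '[[0,0,-0.6,0,0,0,0],[0,0,-0.2,0,0,0,0],[0,0,-0.2,0,0,0,0],[0,0,0,0,0,0,0],[0,0,0,0,0,0,0]]' && python3 -m pendant '[[0,0,0,0,0,0,0.65],[0,0,0,0,0,0,0.65],[0,0,0,0,0,0,0.65],[0,0,3,0,0,0,0.65],[0,0,4,0,0,0,0.65],[0,0,5,0,0,0,0.65],[-1.5,-4,0,0,0,0,0.65],[-1.5,-4,0,0,0,0,0.65]]' && python3 -m pendant '[[-1.5,-4,0,0,0,0,0.65],[-1.5,-4,0,0,0,0,0.65],[-1.5,-4,0,0,0,0,0.65],[-1.5,-4,0,0,0,0,0.65],[-1.5,-4,0,0,0,0,0.65],[-1.5,-4,0,0,0,0,0.65],[-1.5,-4,0,0,0,0,0.65],[-1.5,-4.1,0,0,0,0,0.65]]' && python3 -m pendant '[[0,0,-4,0,0,0,0.65],[0,0,-4,0,0,0,0.65],[0,0,0,0,0,0,0.65],[0,0,0,0,0,0,0.65],[0,0,0,0,0,0,0.65]]'
```

```text
time: 32.35
tool_pos: [0.5774, 0.1282, 0.0569]
ee_rot: [3.14, 0.0, 1.68]
wrist_force: [-2.9, 0.1, 6.8]
width: 0.0393
finger_force: 30.0
time: 33.15
tool_pos: [0.548, 0.0481, 0.1769]
ee_rot: [3.136, 0.001, 1.683]
wrist_force: [-0.9, -0.7, -0.5]
width: 0.061
finger_force: 0.0
time: 33.95
tool_pos: [0.426, -0.2742, 0.1744]
ee_rot: [3.141, -0.0, 1.68]
wrist_force: [1.4, -0.2, 0.3]
width: 0.0609
finger_force: 0.0
time: 34.45
tool_pos: [0.4284, -0.2735, 0.097]
ee_rot: [3.139, 0.003, 1.681]
wrist_force: [0.7, 0.1, 0.1]
width: 0.061
finger_force: 0.0
```

```bash
python3 -m pendant '[[0,0,-4,0,0,0,0.65],[0,0,-4,0,0,0,0.65],[0,0,0,0,0,0,0.65],[0,0,0,0,0,0,0.65],[0,0,0,0,0,0,0],[0,0,0,0,0,0,0],[0,0,0,0,0,0,0],[0,0,0,0,0,0,0]]' && python3 -m pendant '[[0,0,3,0,0,0,0],[0,0,4,0,0,0,0],[0,0,4,0,0,0,0],[0,0,4.5,0,0,0,0],[2,3.7,0,0,0,0,0],[2,3.7,0,0,0,0,0],[2,3.7,0,0,0,0,0],[2,3.7,0,0,0,0,0]]' && python3 -m pendant '[[2,3.7,0,0,0,0,0],[2,3.7,0,0,0,0,0],[2,3.7,0,0,0,0,0],[2,4.2,0,0,0,0,0],[0,0,-4,0,0,0,0],[0,0,-4,0,0,0,0],[0,0,-2.5,0,0,0,0],[0,0,0,0,0,0,0]]' && python3 -m pendant '[[0,0,0,0,0,0,0],[0,0,0,0,0,0,0]]'
```

```text
time: 35.25
tool_pos: [0.4277, -0.2733, 0.016]
ee_rot: [3.14, 0.002, 1.68]
wrist_force: [-0.0, -0.0, 4.6]
width: 0.0395
finger_force: 30.0
time: 36.05
tool_pos: [0.5072, -0.1234, 0.1695]
ee_rot: [3.142, 0.0, 1.679]
wrist_force: [0.4, -0.2, -1.0]
width: 0.0393
finger_force: 30.0
time: 36.85
tool_pos: [0.5829, 0.0286, 0.0589]
ee_rot: [-3.13, -0.002, 1.68]
wrist_force: [0.2, 0.6, -0.5]
width: 0.0396
finger_force: 30.0
time: 37.05
tool_pos: [0.5885, 0.028, 0.067]
ee_rot: [3.137, 0.001, 1.68]
wrist_force: [0.4, 0.5, -1.1]
width: 0.0397
finger_force: 30.0
```

```bash
python3 -m pendant '[[0,0,-0.6,0,0,0,0],[0,0,-0.2,0,0,0,0],[0,0,-0.2,0,0,0,0],[0,0,0,0,0,0,0],[0,0,0,0,0,0,0]]' && python3 -m pendant '[[0,0,0,0,0,0,0.65],[0,0,0,0,0,0,0.65],[0,0,0,0,0,0,0.65],[0,0,3,0,0,0,0.65],[0,0,4,0,0,0,0.65],[0,0,5,0,0,0,0.65]]' && python3 -m pendant '[[-2.4,-3.3,0,0,0,0,0],[-2.4,-3.3,0,0,0,0,0],[-2.4,-3.3,0,0,0,0,0],[-2.5,-3.2,0,0,0,0,0],[0,0,0,0,0,0,0],[0,0,0,0,0,0,0],[0,0,0,0,0,0,0],[0,0,0,0,0,0,0]]'
python3 -c "
from h import *
t=snap('top','t5'); s=snap('side','s5')
a=cv2.resize(t[200:360,190:400],None,fx=2,fy=2); b=cv2.resize(s[130:340,220:390],None,fx=2,fy=2)
a=cv2.copyMakeBorder(a,0,100,0,0,0)
cv2.imwrite('pics/v5.png',np.hstack([a,b])[:,:,::-1]); print(robot.get_obs()['tool_pos'])"
```

```text
time: 37.55
tool_pos: [0.5874, 0.0281, 0.056]
ee_rot: [3.14, 0.0, 1.68]
wrist_force: [-2.3, -0.1, 5.4]
width: 0.0394
finger_force: 30.0
time: 38.15
tool_pos: [0.5853, 0.0283, 0.1729]
ee_rot: [-3.136, -0.001, 1.68]
wrist_force: [0.6, -0.6, 0.5]
width: 0.0615
finger_force: 0.0
time: 38.95
tool_pos: [0.4906, -0.1018, 0.1743]
ee_rot: [3.142, -0.0, 1.682]
wrist_force: [0.5, -0.1, -0.9]
width: 0.0013
finger_force: 0.0
[ 0.49048568 -0.10188019  0.17428909]
```

View pics/v5.png

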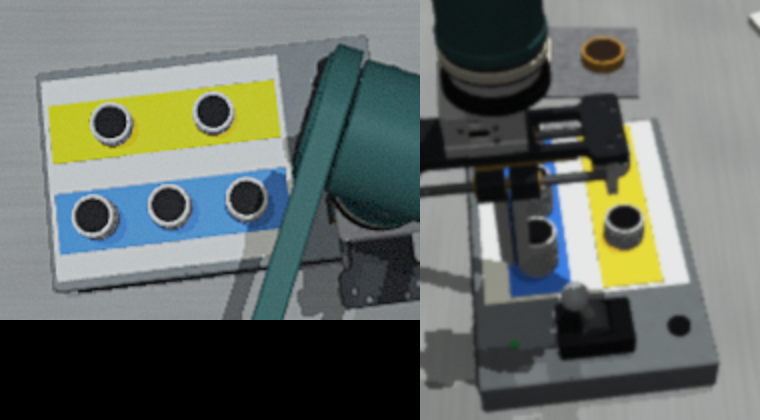

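All five tubes are upright and centred in the right bands. Now I'll push the toggle towards +x.

```bash
python3 -m pendant '[[0,0,-3,0,0,0,0],[0,0,-3,0,0,0,0],[0,0,-1.4,0,0,0,0],[0,-0.1,0,0,0,0,0],[0,0,0,0,0,0,0]]' && python3 -m pendant '[[1,0.1,0,0,0,0,0],[1,0.1,0,0,0,0,0],[1,0.1,0,0,0,0,0],[0.8,0.1,0,0,0,0,0],[0.8,0.1,0,0,0,0,0],[0,0,0,0,0,0,0]]' && python3 -m pendant '[[0.5,0,0,0,0,0,0],[0.5,0.1,0,0,0,0,0],[0,0,0,0,0,0,0],[0,0,0,0,0,0,0]]'
```

```text
time: 39.55
tool_pos: [0.4905, -0.1038, 0.1012]
ee_rot: [3.141, 0.0, 1.68]
wrist_force: [-0.1, -0.1, 0.5]
width: 0.0004
finger_force: 0.0
time: 40.15
tool_pos: [0.5374, -0.0986, 0.1004]
ee_rot: [3.14, -0.0, 1.681]
wrist_force: [0.1, 0.1, -0.2]
width: 0.0006
finger_force: 0.0
time: 40.55
tool_pos: [0.5462, -0.0977, 0.1004]
ee_rot: [3.141, -0.0, 1.68]
wrist_force: [0.3, -0.2, 0.0]
width: 0.0006
finger_force: 0.0
```

```bash
python3 -m pendant '[[0.3,0,0,0,0,0,0],[0.3,0,0,0,0,0,0],[0.2,0,0,0,0,0,0],[0,0,0,0,0,0,0]]'
python3 -c "
from h import *
s=snap('side','s6')
cv2.imwrite('pics/v6.png',cv2.resize(s[200:350,220:400],None,fx=4,fy=4)[:,:,::-1])"
```

```text
time: 40.95
tool_pos: [0.5524, -0.0975, 0.1]
ee_rot: [-3.137, -0.001, 1.68]
wrist_force: [-4.8, 0.4, 1.0]
width: 0.0004
finger_force: 2.6
```

View pics/v6.png

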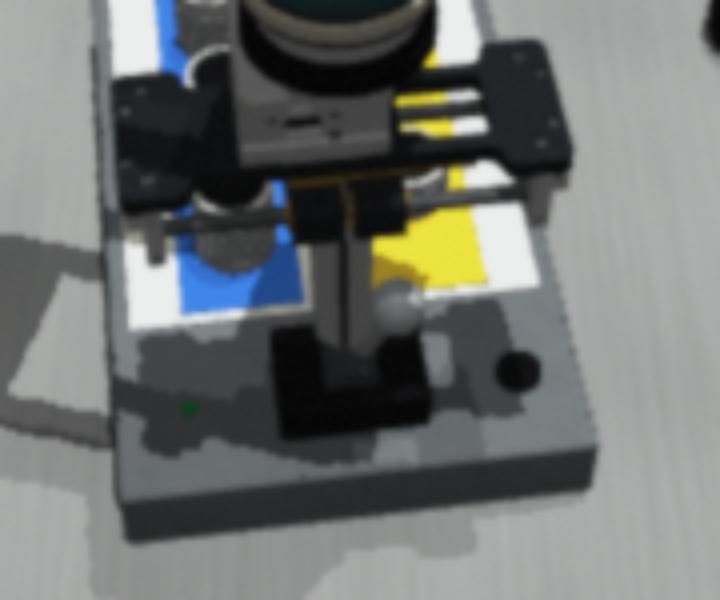

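The ball (≈(400,305) in the crop) leans to +x, and the 5 N resistance says it is at its stop. I'll back off and check everything.

```bash
python3 -m pendant '[[-1.5,-0.2,0,0,0,0,0],[-2,-0.2,0,0,0,0,0],[-2,-0.2,0,0,0,0,0],[0,0,4,0,0,0,0],[0,0,4,0,0,0,0],[-3,-4,2,0,0,0,0],[-3,-4,0,0,0,0,0],[-2,-4,0,0,0,0,0]]' && python3 -m pendant '[[-2,-4,0,0,0,0,0],[0,-4,0,0,0,0,0],[0,-4,0,0,0,0,0],[0,0,0,0,0,0,0],[0,0,0,0,0,0,0],[0,0,0,0,0,0,0]]'
python3 -c "
from h import *
t=snap('top','t7'); s=snap('side','s7')
a=cv2.resize(t[140:380,80:400],None,fx=1.25,fy=1.25); b=cv2.resize(s[130:340,220:390],None,fx=2.35,fy=2.35)
b=b[:,:400]; h=max(len(a),len(b)); p=lambda x:cv2.copyMakeBorder(x,0,h-len(x),0,0,0)
cv2.imwrite('pics/v7.png',np.hstack([p(a),p(b)])[:,:,::-1])
C=np.array([.5425,.028]);th=np.radians(6.05);R=np.array([[np.cos(th),-np.sin(th)],[np.sin(th),np.cos(th)]])
for u,v,a in caps('t7',(200,210,190,145)):
  print(round(u),round(v),a,[np.round((R.T@(at('t7',u,v,z)[:2]-C))*1000) for z in(.086,.068)])
"
```

```text
time: 41.8
tool_pos: [0.421, -0.2224, 0.2013]
ee_rot: [3.137, 0.004, 1.681]
wrist_force: [1.1, 0.1, -0.1]
width: 0.0003
finger_force: 0.0
time: 42.4
tool_pos: [0.4015, -0.3403, 0.1993]
ee_rot: [3.141, 0.0, 1.681]
wrist_force: [-0.4, 0.6, 0.5]
width: 0.0001
finger_force: 0.0
353 234 78 [array([  71., -120.]), array([  75., -122.])]
296 255 170 [array([42., -5.]), array([45., -5.])]
359 275 535 [array([ -10., -120.]), array([  -7., -122.])]
245 261 182 [array([43., 94.]), array([46., 96.])]
313 298 176 [array([-44., -28.]), array([-43., -28.])]
274 302 167 [array([-43.,  46.]), array([-41.,  48.])]
236 307 192 [array([-44., 119.]), array([-43., 121.])]
345 331 88 [array([-112.,  -80.]), array([-112.,  -81.])]
268 341 103 [array([-113.,   64.]), array([-113.,   66.])]
```

View pics/v7.png

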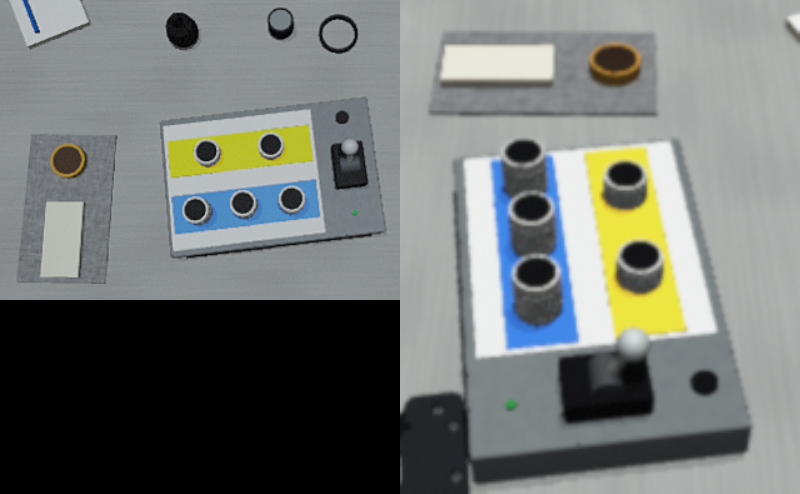

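```bash
python3 -c "
from h import *
C=np.array([.5425,.028]);th=np.radians(6.05);R=np.array([[np.cos(th),-np.sin(th)],[np.sin(th),np.cos(th)]])
p=R.T@(at('t7',359.2,257.4,.102)[:2]-C); print(p, .5+np.arcsin(p[0]/.045))
if .5+np.arcsin(min(p[0]/.045,.9))>.9: print(robot.close_job())"
```

```text
[ 0.02102606 -0.12420787] 0.9861729687154854
the job is handed in; nothing more can be done
None
```

The job is handed in: the tile and flat are on the mat, three long tubes stand in the blue band and two short ones in the yellow, and the switch is on at about 0.99 rad measured from the top picture; no verdict came back.

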